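# Hang the desk caddies on the clamped carousel rack

## Robot

A 6-joint arm with a two-finger parallel gripper is mounted at the origin on the work surface. World frame = base frame: x ahead of the robot, y to its left, z up, the work surface at z = 0. Lengths are in mm, angles in rad, forces in N, time in s.
With the tool pointing down it reaches from about 275 to 825 mm from the base axis. Payload 4.9 kg.
Tool frame: the origin (TCP) lies at the very end of the fingers, on their centre line; the grasp point (between the pads) lies 19 mm behind it; z points along the fingers, y is the line along which they close (so a half turn about z gives the same grasp; the last joint's range is limited). The gripper opens to 85 mm and grips with 20 to 120 N. Pads are 22 mm wide; open, the fingers measure 114 mm over their backs; the gripper's body (76 mm by 85 mm) begins 54 mm behind the grasp point. The pads swing forward as they close: fully open they stand 13 mm farther back than shut.
Start: joints at [-1.323, 0.326, -0.193, 1.052, 0, 1.437], TCP at [204.938, -510.411, 231.281] pointing down, gripper open.
Joint ranges: [-2.65, 2.65], [-0.97, 1.79], [-1.3, 1.35], [-1.93, 2.1], [-1.47, 1.37], [-3.14, 3.14]. Speed limits (rad/s): [2.57, 2.57, 3.14, 3.14, 3.14, 3.14].

## Interface

Orientations are given as [roll, pitch, yaw] about the fixed x, y, z axes, in that order (R = Rz(yaw) Ry(pitch) Rx(roll)).
In Python, from bench import bot, solve_ik, imaging gives the robot as it stands. Calls block until the motion is done:
- bot.move_ptp(position, orientation): joint-space move of the TCP to a pose.
- bot.movel(position, rot=None, max_speed=150, threshold=None): straight line of the TCP; rot=None keeps the orientation; max_speed is the mean speed in mm/s. With threshold (N) it stops when the force on the tool has changed by that much, and returns True; else False.
- bot.move_j(angles): joint-space move.
- bot.grip(opening, effort=None): opening from 0.0 (shut) to 1.0 (fully open); effort is the grip in N (None keeps the last); returns when the fingers have stopped.
- bot.dwell(seconds).
- solve_ik(position, orientation): joint angles nearest the present ones, or None.
- bot.get_state(): the state.
- imaging.capture(name): name is "scene" or "top"; returns the picture (384x512x3 uint8, blue, green, red); there is no depth.
- imaging.camera_model(name): a dict with "K" (3x3 intrinsics, pixels), "position" and "rotation" of the camera in the world. Camera axes: x right, y up, looking along -z (the intrinsics and any distortion apply to the point x, -y, -z); pixel columns grow to the right and rows downward; lengths in mm; the calibration is good to about 2 mm. A picture is of the moment at which its call begins. camera_model takes no time and is no camera call.
A pose or a line that the arm cannot do raises bot.IKError and nothing moves.
- bot.sign_off(): hands the job in; it is judged then, once.
The state is a dict: "t": time; "qpos": joint angles; "joint_velocities": joint speeds; "effort": joint torques, N m; "tcp_pos": TCP position; "orientation": TCP orientation; "contact_force": force on the tool from outside, world axes, zero at the start; "wrist_torque": the same for the moment, N m; "opening": opening from 0.0 (shut) to 1.0 (fully open); "gripper_force": force on a finger pad.
Only numpy, scipy, OpenCV 4.12 (cv2) and the standard library are available. Lean on these libraries where they do the work, as an engineer would, in place of code of your own. Each camera call takes 0.05 s, during which the arm holds its last target. There are 200 camera calls.

## Task

Tidy the desk: undo the clamp nut on top of the carousel rack right to its stop (it has a left-hand thread, so it loosens clockwise), then hang every white caddy that stands on the desk upright on a free hook of its own, each time turning the rack by its crank so that the hook to be loaded points to the loading side, over the lug of the foot. When all are hung, tighten the clamp fully again, and leave the mouse, notepad and stapler alone.

Things in the scene. Friction and masses are not known exactly. Their poses are not given: they have to be found in the camera images.
- stand: Fixed foot of the carousel rack: black steel disc 170 mm across, 14 mm high, origin at the centre of its underside, on the rack's vertical turning axis. A small bright lug (22 mm wide, 25 mm long) sticks out of the disc at the foot's own -x side: that is the loading side, towards the robot.
- rack (a joint): Turn of the rack about its vertical axis, rad, grows counter-clockwise seen from above; 0 puts hook_a over the lug. Turns freely either way (no stop to be met) with light friction when the clamp is slack; stays where left. While the clamp is tight it is held fast.
- clamp (a joint): Turn of the left-hand-threaded clamp nut on top of the rack, rad: 0 is fully tight, grows as it is turned CLOCKWISE seen from above (which loosens it), stop at 2.3. Fully tight it holds the rack against about 10 N at the crank pin, less and less as it is loosened; the rack is free above 1.0. The nut stays where left, takes about 0.2 N m to turn, and lifts about 1 mm or less per rad. The nut does not turn with the rack.
- clamp_grip (a point): Centre of the nut's grip bar, on the rack's axis: upright black bar 42 mm long (along the point's own x), 14 mm thick (own y), 34 mm tall; its top is 16 mm above this point. Below it a disc 42 mm across.
- crank_grip (a point): Point on the rack's black upright crank pin, 15 mm in diameter and 80 mm from the axis; the pin's top is 18 mm above this point and the flat crank arm that carries it 25 mm below. It turns with the rack; dragging it round the axis turns the rack. It stands over the hook that holds the scissors.
- hook_a (a point): Free hook (over the lug at rack angle 0): a steel rod 8 mm thick that runs level straight out from the axis, from 18 to 124 mm, ending in an upturned tip whose top is 12 mm above the rod's top and whose outer end is 131 mm from the axis. This point is on the rod's top, 90 mm from the axis, where a caddy should hang; it turns with the rack. The hooks 144 and 288 degrees counter-clockwise of hook_a are taken by scissors and a tape roll fixed to the rack.
- hook_b (a point): Free hook (72 degrees counter-clockwise of hook_a): a steel rod 8 mm thick that runs level straight out from the axis, from 18 to 124 mm, ending in an upturned tip whose top is 12 mm above the rod's top and whose outer end is 131 mm from the axis. This point is on the rod's top, 90 mm from the axis, where a caddy should hang; it turns with the rack. The hooks 144 and 288 degrees counter-clockwise of hook_a are taken by scissors and a tape roll fixed to the rack.
- hook_c (a point): Free hook (216 degrees counter-clockwise of hook_a): a steel rod 8 mm thick that runs level straight out from the axis, from 18 to 124 mm, ending in an upturned tip whose top is 12 mm above the rod's top and whose outer end is 131 mm from the axis. This point is on the rod's top, 90 mm from the axis, where a caddy should hang; it turns with the rack. The hooks 144 and 288 degrees counter-clockwise of hook_a are taken by scissors and a tape roll fixed to the rack.
- caddy1: White desk caddy (may be absent), 0.13 kg: cup 60 mm across, 56 mm high, with a flat hanger loop rising from it, 123 mm tall in all. Origin at the centre of its underside; z up; the loop's plane is its own y-z, so a hook passes through along own x, either way round.
- caddy1_grip (a point): Centre of the solid grip bar at the top of that caddy's loop: 12 mm thick (own x), 54 mm wide (own y), 25 mm tall; hold it across its thickness.
- caddy1_eye (a point): Middle of the underside of the grip bar, 12.5 mm below its centre; the loop's opening under it is 40 mm wide (own y) and 42 mm tall, down to the cup's rim. When hung this point rests on the rod's top.
- caddy2: White desk caddy (may be absent), 0.13 kg: cup 60 mm across, 56 mm high, with a flat hanger loop rising from it, 123 mm tall in all. Origin at the centre of its underside; z up; the loop's plane is its own y-z, so a hook passes through along own x, either way round.
- caddy2_grip (a point): Centre of the solid grip bar at the top of that caddy's loop: 12 mm thick (own x), 54 mm wide (own y), 25 mm tall; hold it across its thickness.
- caddy2_eye (a point): Middle of the underside of the grip bar, 12.5 mm below its centre; the loop's opening under it is 40 mm wide (own y) and 42 mm tall, down to the cup's rim. When hung this point rests on the rod's top.
- caddy3: White desk caddy (may be absent), 0.13 kg: cup 60 mm across, 56 mm high, with a flat hanger loop rising from it, 123 mm tall in all. Origin at the centre of its underside; z up; the loop's plane is its own y-z, so a hook passes through along own x, either way round.
- caddy3_grip (a point): Centre of the solid grip bar at the top of that caddy's loop: 12 mm thick (own x), 54 mm wide (own y), 25 mm tall; hold it across its thickness.
- caddy3_eye (a point): Middle of the underside of the grip bar, 12.5 mm below its centre; the loop's opening under it is 40 mm wide (own y) and 42 mm tall, down to the cup's rim. When hung this point rests on the rod's top.
- mouse: White computer mouse 110 x 58 x 30 mm, bystander, origin at its underside.
- notepad: Block of paper notes 76 x 76 x 22 mm, bystander, origin at its underside.
- stapler: Black stapler 125 x 34 x 44 mm, bystander, origin at its underside.
Not all that is in view belongs to the job. Leave any black look-alike of the caddy2 alone.

How it is judged (in metres and radians):
On the way, in this order (a step that is already met when the one before it is completed fails the run):
1. the clamp nut is undone (turned at least 1.9 rad clockwise from tight) (value of joint clamp above 1.9 rad), for 0.2 s.
2. every caddy present hangs on a free hook, let go, with the clamp still slack ((distance between caddy1_eye and hook_a below 0.028 m or distance between caddy1_eye and hook_b below 0.028 m or distance between caddy1_eye and hook_c below 0.028 m) and angle between each of caddy1_eye, caddy2_eye, caddy3_eye's own z axis and vertical below 0.3 rad and height (world z) of each of caddy1_eye, caddy2_eye, caddy3_eye above 0.15 m and (distance between caddy2_eye and hook_a below 0.028 m or distance between caddy2_eye and hook_b below 0.028 m or distance between caddy2_eye and hook_c below 0.028 m) and (distance between caddy3_eye and hook_a below 0.028 m or distance between caddy3_eye and hook_b below 0.028 m or distance between caddy3_eye and hook_c below 0.028 m) and contact force between the fingers and caddy1 below 0.2 N and contact force between the fingers and caddy2 below 0.2 N and contact force between the fingers and caddy3 below 0.2 N and value of joint clamp above 1 rad), for 0.3 s.
At the end, for the whole second after the job is handed in: Every caddy present hangs upright (within 0.3 rad) and at rest on a free hook of its own, the underside of its grip bar within 28 mm of the hook's point; the rack is at rest; the clamp is tight again (below 0.3 rad) ((distance between caddy1_eye and hook_a below 0.028 m or distance between caddy1_eye and hook_b below 0.028 m or distance between caddy1_eye and hook_c below 0.028 m) and angle between each of caddy1_eye, caddy2_eye, caddy3_eye's own z axis and vertical below 0.3 rad and height (world z) of each of caddy1_eye, caddy2_eye, caddy3_eye above 0.15 m and (distance between caddy2_eye and hook_a below 0.028 m or distance between caddy2_eye and hook_b below 0.028 m or distance between caddy2_eye and hook_c below 0.028 m) and (distance between caddy3_eye and hook_a below 0.028 m or distance between caddy3_eye and hook_b below 0.028 m or distance between caddy3_eye and hook_c below 0.028 m) and linear speed of each of caddy1, caddy2, caddy3 below 0.03 m/s and value of joint clamp below 0.3 rad and velocity of joint rack between -0.05 and 0.05 rad/s); the robot touches nothing.
It fails at once if caddy1 is handled on a hook that does not point to the loading side (the caddy more than 55 mm to one side of the lug's direction, or behind the axis) (contact force between the fingers and caddy1 above 1 N and (distance between caddy1_eye and hook_a below 0.028 m or distance between caddy1_eye and hook_b below 0.028 m or distance between caddy1_eye and hook_c below 0.028 m) and (x of caddy1_eye in the frame of stand above 0 m or y of caddy1_eye in the frame of stand above 0.055 m or y of caddy1_eye in the frame of stand below -0.055 m)).
It fails at once if caddy2 is handled on a hook that does not point to the loading side (the caddy more than 55 mm to one side of the lug's direction, or behind the axis) (contact force between the fingers and caddy2 above 1 N and (distance between caddy2_eye and hook_a below 0.028 m or distance between caddy2_eye and hook_b below 0.028 m or distance between caddy2_eye and hook_c below 0.028 m) and (x of caddy2_eye in the frame of stand above 0 m or y of caddy2_eye in the frame of stand above 0.055 m or y of caddy2_eye in the frame of stand below -0.055 m)).
It fails at once if caddy3 is handled on a hook that does not point to the loading side (the caddy more than 55 mm to one side of the lug's direction, or behind the axis) (contact force between the fingers and caddy3 above 1 N and (distance between caddy3_eye and hook_a below 0.028 m or distance between caddy3_eye and hook_b below 0.028 m or distance between caddy3_eye and hook_c below 0.028 m) and (x of caddy3_eye in the frame of stand above 0 m or y of caddy3_eye in the frame of stand above 0.055 m or y of caddy3_eye in the frame of stand below -0.055 m)).
It fails at once if the mouse, notepad or stapler is moved more than 30 mm (distance of any of mouse, notepad, stapler from where it was at the start of the episode above 0.03 m).
Of caddy1, caddy2, caddy3 only 2 to 3 are there at a start; the rules pass over those that are not, and their reading is None.
At some moment in a run one of caddy1, caddy2, caddy3 may be knocked a few centimetres aside while the robot is not near it.
It also fails if it takes over 210 s, if anything falls off the work surface, if the arm or the gripper's body presses on something with over 40 N, if the wrist force passes 120 N, or if a joint passes its speed limit or range.

## Working session

There is one attempt and no reset: what is moved stays moved. The work goes in short steps, each a Python script; the robot and the scene stay as the last script left them, time stands still between calls to the robot, and variables do not carry over. Pictures are saved under pics/ and viewed, at most 14 in all, crops included, and the job is handed in when it is done.

```bash
ls; mkdir -p pics; cat > cap.py <<'E'
from bench import bot, solve_ik, imaging
import cv2, numpy as np
for n in ("scene","top"):
    im=imaging.capture(n); cv2.imwrite(f"pics/{n}0.png",cv2.resize(im,(800,600),interpolation=cv2.INTER_CUBIC)); cv2.imwrite(f"{n}_raw.png",im)
    m=imaging.camera_model(n); print(n,{k:np.round(np.array(v),3).tolist() if not isinstance(v,str) else v for k,v in m.items()})
print(bot.get_state())
E
python3 cap.py
```

```text
pics
scene {'K': [[395.983, 0.0, 261.407], [0.0, 395.983, 191.585], [0.0, 0.0, 1.0]], 'position': [1080.383, -659.473, 820.128], 'rotation': [0.906, -0.0, 0.652]}
top {'K': [[477.644, 0.0, 263.229], [0.0, 477.644, 180.621], [0.0, 0.0, 1.0]], 'position': [497.778, -33.041, 1642.873], 'rotation': [0.046, 0.007, -1.561]}
{'t': 0.1, 'qpos': array([-1.32320373e+00,  3.26882954e-01, -1.93463192e-01,  1.05198796e+00,
       -4.28047804e-06,  1.43662077e+00]), 'joint_velocities': array([-0.00129973, -0.00019204,  0.00109046, -0.00095288,  0.00018777,
        0.00200539]), 'effort': array([ 5.38415534e-04, -4.44239581e+01,  2.63037640e+01,  7.91849743e-03,
       -8.21392405e-05,  1.81059562e-05]), 'tcp_pos': array([ 204.80594105, -509.9007591 ,  230.58079989]), 'orientation': array([-3.14006812e+00, -2.01472332e-04,  3.81768008e-01]), 'contact_force': array([-0.25879282,  0.57838086,  0.03565816]), 'wrist_torque': array([-0.01679211, -0.00636649, -0.02770434]), 'gripper_force': 0.0, 'opening': 1.0024838924203432}
```

View pics/scene0.png

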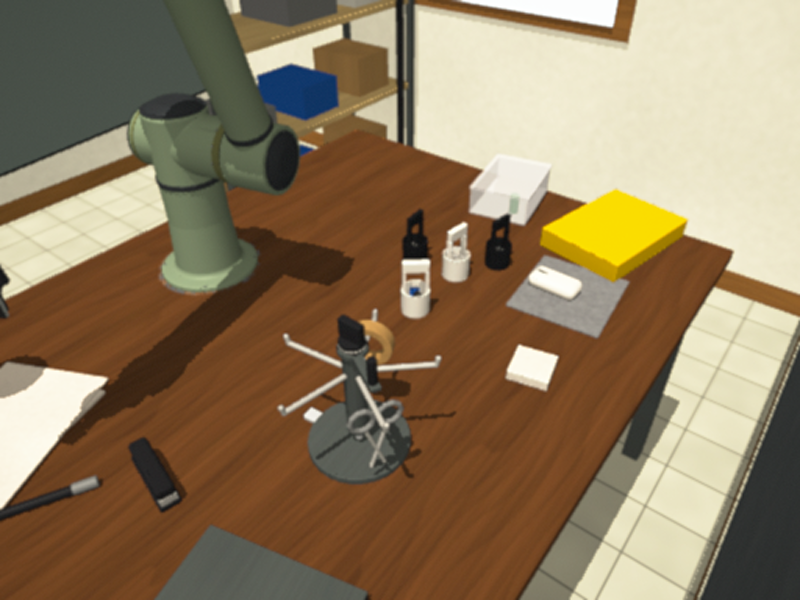

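View pics/top0.png

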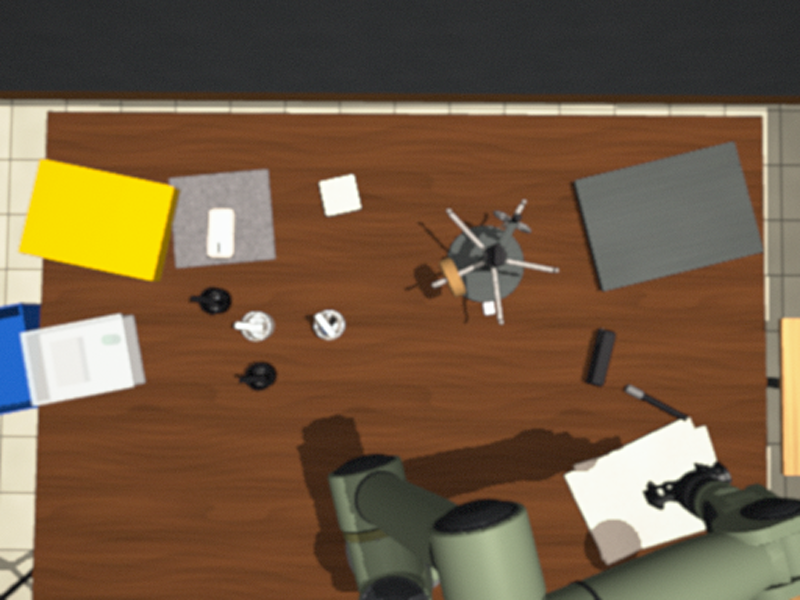

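Top view: rack foot near (485,262), lug (489,308). White caddies are at about (328,325) and (256,326), with black look-alikes at (214,300) and (259,375) (left alone: the caddies are white). The mouse is at (221,233), the notepad at (340,195) and the stapler at (601,357). Enlarged crops come next.

```bash
cat > h.py <<'E'
from bench import bot, solve_ik, imaging
import cv2, numpy as np
from scipy.spatial.transform import Rotation as R
def P(n,pts):
    m=imaging.camera_model(n);K=np.array(m["K"]);Rm=R.from_euler('xyz',m["rotation"]).as_matrix()
    c=(np.atleast_2d(np.array(pts,float))-np.array(m["position"]))@Rm; c=c*[1,-1,-1]
    u=c@K.T; return u[:,:2]/u[:,2:]
def ray(n,px):
    m=imaging.camera_model(n);K=np.array(m["K"]);Rm=R.from_euler('xyz',m["rotation"]).as_matrix()
    d=np.linalg.inv(K)@[px[0],px[1],1]; d=Rm@(d*[1,-1,-1]); return np.array(m["position"],float),d/np.linalg.norm(d)
def atz(n,px,z):
    o,d=ray(n,px); return (o+d*(z-o[2])/d[2])[:2]
def tri(pt,ps):
    (o1,d1),(o2,d2)=ray("top",pt),ray("scene",ps)
    s=np.linalg.lstsq(np.c_[d1,-d2],o2-o1,rcond=None)[0]
    a,b=o1+s[0]*d1,o2+s[1]*d2; return (a+b)/2,np.linalg.norm(a-b)
def crop(im,x,y,w,h,s):
    c=cv2.resize(im[y:y+h,x:x+w],None,fx=s,fy=s,interpolation=cv2.INTER_CUBIC)
    for i in range(0,w,10): cv2.line(c,(i*s,0),(i*s,4 if (x+i)%50 else 12),(0,255,255),1)
    for j in range(0,h,10): cv2.line(c,(0,j*s),(4 if (y+j)%50 else 12,j*s),(0,255,255),1)
    return c
E
cat > c.py <<'E'
from h import *
t=cv2.imread("top_raw.png");s=cv2.imread("scene_raw.png")
cv2.imwrite("pics/rack1.png",np.hstack([crop(t,260,120,110,100,4)[:, :400],crop(s,170,190,120,120,4)[:400,:400]]))
cv2.imwrite("pics/cad1.png",np.hstack([crop(t,120,170,110,80,4)[:, :400],crop(s,250,130,90,80,4)[:,:360]]))
for p in [(490,310),(485,262)]: print(atz("top",np.array(p)/1.5625,10))
E
python3 c.py
```

```text
[ 512.82996058 -193.53697814]
[ 617.84622962 -182.09911169]
```

View pics/rack1.png

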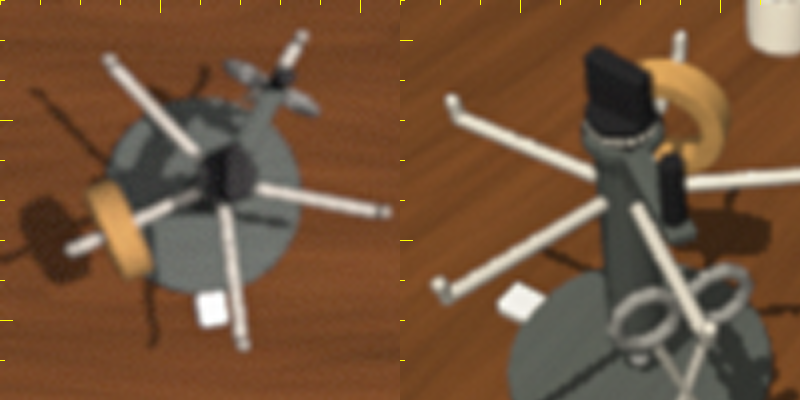

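View pics/cad1.png

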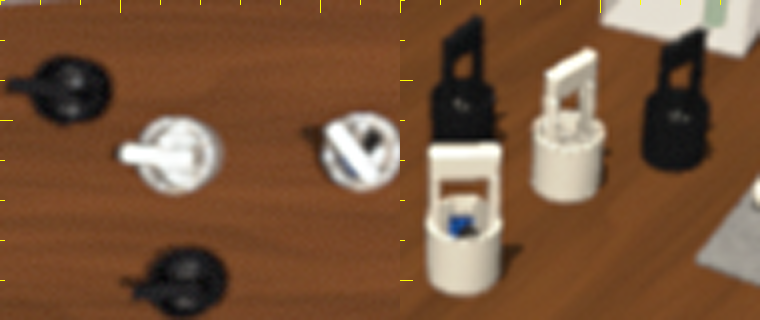

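The rack crop shows hook tips in the top view at a (321,206), b (356,173) and c (287,135). The crank pin is at (330,140) and the lug at (313,197). The two white caddies have bars at top (149–169,209) and (203–212,202–214). The two black ones are look-alikes. Next I fit the geometry.

```bash
cat > fit.py <<'E'
from h import *
for n,a,b in [("a",(320.75,206.25),(183.25,215.75)),("b",(356.2,173),(180,261.7)),("c",(287.5,135),(279.7,230.4)),("nut",(317,163.7),(225.5,204.5)),("pin",(330,139.5),(238,229)),
 ("A1",(149.5,208.2),(286.7,148)),("A2",(168.7,209.2),(299,143)),("B1",(203,202.5),(275,167.5)),("B2",(212.5,213.7),(257.5,166.7))]:
    p,e=tri(a,b);print(n,p.round(1),round(e,1))
# disc by color: fit circle on hand-read edge extents at z=14 (crop left/right/top/bottom)
lug=atz("top",(260+212/4,120+310/4),12);print("lug",lug)
for px in [(107,175),(300,205),(205,293),(195,98)]: print(atz("top",(260+px[0]/4,120+px[1]/4),14).round(1))
t=cv2.imread("top_raw.png");s=cv2.imread("scene_raw.png")
s2=cv2.convertScaleAbs(s,alpha=1.7,beta=30);t2=cv2.convertScaleAbs(t,alpha=2,beta=30)
cv2.imwrite("pics/nut.png",np.hstack([crop(t2,297,142,40,44,10),crop(s2,208,192,40,44,10)]))
E
python3 fit.py
```

```text
a [ 487.8 -198.8  176.3] 1.1
b [ 590.8 -307.2  176.3] 1.0
c [705.6 -96.3 175.5] 1.5
nut [ 611.9 -177.5  261. ] 2.3
pin [ 682.2 -216.4  257.1] 0.7
A1 [459.4 331.3 101.1] 41.2
A2 [489.5 283.8 150.5] 39.0
B1 [497.2 170.8 120.5] 4.4
B2 [459.2 137.1 126.4] 2.8
lug [ 515.85938013 -191.28162316]
[ 630.3 -100.9]
[ 606.1 -265.7]
[ 530.3 -185.1]
[ 697.  -175.7]
```

View pics/nut.png

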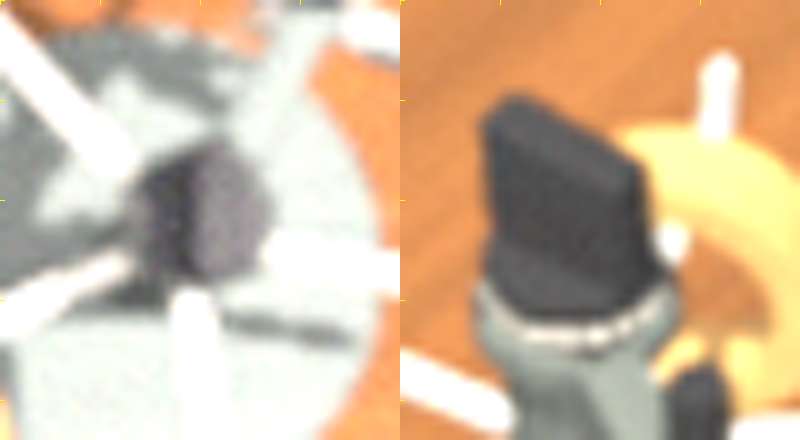

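The scene crop shows the nut's grip bar, top face from (218,203) to (232,209.5). Next: caddy and nut yaw, and a wireframe overlay to check all the fits.

```bash
cat > ov.py <<'E'
from h import *
AX=np.array([613.5,-183.]);HD=np.deg2rad(187.2);RT=165.
A=[tri((149.5,208.2),(299,143)),tri((168.7,209.2),(286.7,148))];print("A",[(p.round(1),round(e,1)) for p,e in A])
n1,n2=atz("scene",(218.,203.),262),atz("scene",(231.7,209.5),262);psi=np.arctan2(*(n2-n1)[::-1]);print("nut",n1,n2,np.linalg.norm(n2-n1),psi)
def seg(a,b): return [a,b]
S=[]
def box(c,yaw,lx,ly,z0,z1):
    u=np.array([np.cos(yaw),np.sin(yaw)]);v=np.array([-u[1],u[0]])
    q=[c+u*sx*lx/2+v*sy*ly/2 for sx,sy in((1,1),(-1,1),(-1,-1),(1,-1))]
    for i in range(4):
        for z in(z0,z1): S.append(seg([*q[i],z],[*q[(i+1)%4],z]))
        S.append(seg([*q[i],z0],[*q[i],z1]))
def ring(c,r,z):
    a=np.linspace(0,2*np.pi,25);q=[[c[0]+r*np.cos(t),c[1]+r*np.sin(t),z] for t in a]
    for i in range(24):S.append(seg(q[i],q[i+1]))
ring(AX,85,14)
for k in(0,1,3):
    t=HD+k*np.deg2rad(72);d=np.array([np.cos(t),np.sin(t)]);S.append(seg([*(AX+18*d),RT],[*(AX+131*d),RT]));S.append(seg([*(AX+128*d),RT],[*(AX+128*d),RT+12]))
t=HD+np.deg2rad(144);pp=AX+80*np.array([np.cos(t),np.sin(t)]);ring(pp,7.5,257);ring(pp,7.5,214)
box(AX,psi,42,14,228,262)
CA=[];
for b in ([p for p,e in A],[tri((203,202.5),(275,167.5))[0],tri((212.5,213.7),(257.5,166.7))[0]]):
    c=(b[0]+b[1])[:2]/2;v=(b[0]-b[1])[:2];y=np.arctan2(v[1],v[0])-np.pi/2;print("cad",c,y,np.linalg.norm(v))
    box(c,y,12,54,98,123);ring(c,30,56);ring(c,30,0)
out=[]
for n,(x,y,w,h) in (("top",(140,120,235,130)),("scene",(170,130,150,180))):
    im=cv2.imread(n+"_raw.png");k=800//w if n=="top" else 3
    c=crop(im,x,y,w,h,3)
    for a,b in S:
        p=((P(n,[a,b])-[x,y]+.5)*3).round().astype(int);cv2.line(c,tuple(map(int,p[0])),tuple(map(int,p[1])),(0,255,0),1)
    out.append(c)
cv2.imwrite("pics/ov_top.png",out[0]);cv2.imwrite("pics/ov_sc.png",out[1])
E
python3 ov.py
```

```text
A [(array([476.6, 340.7, 119.8]), np.float64(2.2)), (array([472.5, 275.8, 130.5]), np.float64(2.0))]
nut [ 597.05702804 -183.72186355] [ 635.40639392 -182.06331969] 38.38521369688612 0.04322133938870543
cad [474.50783289 308.27358498] -0.0631017526742661 64.99173769039083
cad [478.1786534  153.95150854] -0.8439494858011974 50.81739190236357
```

View pics/ov_top.png

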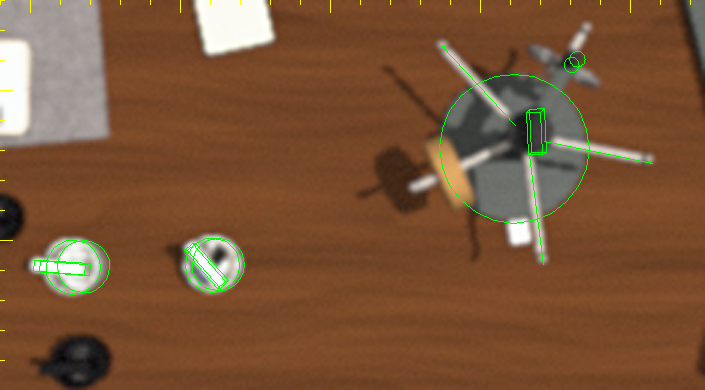

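View pics/ov_sc.png

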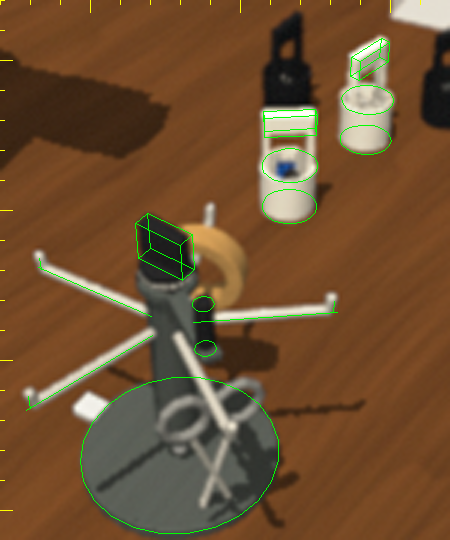

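Overlay fits: foot, hooks, pin, nut and both white caddies are within about 1–2 px; rod top is about z=168. Now undoing the nut.

```bash
cat >> h.py <<'E'
AX=np.array([614.,-183.]);PSI=0.06;RT=168.
pi=np.pi
def st(msg=""):
    s=bot.get_state();print(msg,"t%.1f"%s["t"],s["tcp_pos"].round(1),s["orientation"].round(2),"F",s["contact_force"].round(1),"T",s["wrist_torque"].round(2),"op %.2f"%s["opening"],"gf %.1f"%s["gripper_force"],flush=True)
E
cat > nut1.py <<'E'
from h import *
p=bot.get_state()["tcp_pos"]; 
for y in (PSI,PSI-2.3,PSI+pi,PSI+pi-2.3):
    q=solve_ik([*AX,236],[pi,0,y]);print(y,None if q is None else np.round(q,2))
bot.movel([p[0],p[1],380],max_speed=300)
Y=PSI+pi if solve_ik([*AX,236],[pi,0,PSI]) is None else PSI
bot.move_ptp([*AX,340],[pi,0,PSI]);st();print(bot.get_state()["qpos"].round(2))
E
python3 nut1.py
```

```text
0.06 [-0.4   0.49  0.08  1.15  0.    2.68]
-2.2399999999999998 [-0.4   0.49  0.08  1.15  0.   -1.31]
3.201592653589793 [-0.4   0.49  0.08  1.15  0.   -0.46]
0.9015926535897933 [-0.4   0.49  0.08  1.15  0.    1.84]
 t2.6 [ 613.6 -184.   340. ] [3.14 0.   0.06] F [1.  0.7 0.1] T [ 0.02 -0.01  0.02] op 1.00 gf 0.0
[-0.41  0.47  0.3   1.4  -0.    2.68]
```

```bash
cat > nut2.py <<'E'
from h import *
bot.move_ptp([*AX,340],[pi,0,PSI+pi])
bot.movel([*AX,238],max_speed=120,threshold=15);st("down")
bot.grip(0.0,40);st("grip")
q=np.array(bot.get_state()["qpos"])
for a in np.arange(0.23,2.35,0.23)[:10]:
    r=q.copy();r[5]+=a;bot.move_j(r);s=bot.get_state();print(round(a,2),"Tz",s["wrist_torque"].round(2),s["qpos"][5].round(3))
st()
E
python3 nut2.py
```

```text
down t6.3 [ 614.5 -183.2  238.9] [-3.14  0.   -3.08] F [0.7 1.1 0.5] T [-0.04 -0.01  0.  ] op 1.00 gf 0.0
grip t6.9 [ 614.  -182.2  238.3] [ 3.14  0.   -3.08] F [-1.3  4.   3.6] T [ 0.82  0.16 -0.17] op 0.16 gf 39.4
0.23 Tz [ 0.33  0.44 -0.25] -0.237
0.46 Tz [ 0.29  0.6  -0.28] -0.009
0.69 Tz [ 0.21  0.88 -0.24] 0.221
0.92 Tz [ 0.26  1.   -0.2 ] 0.451
1.15 Tz [ 0.26  1.15 -0.16] 0.681
1.38 Tz [ 0.25  1.21 -0.17] 0.911
1.61 Tz [ 0.28  1.4  -0.17] 1.141
1.84 Tz [ 0.37  1.54 -0.24] 1.371
2.07 Tz [ 0.39  1.6  -0.15] 1.601
2.3 Tz [0.44 1.66 0.49] 1.829
 t10.3 [ 613.4 -182.3  239.8] [-3.14 -0.    0.91] F [-6.8  2.2 10.9] T [0.44 1.66 0.49] op 0.15 gf 40.6
```

```bash
cat > n3.py <<'E'
from h import *
bot.grip(0.6);p=bot.get_state()["tcp_pos"];bot.movel([p[0],p[1],330],max_speed=250)
bot.move_ptp([400,-20,330],[pi,0,0.7-0]) ;st()
t=imaging.capture("top");s=imaging.capture("scene");cv2.imwrite("top_raw.png",t);cv2.imwrite("scene_raw.png",s)
s2=cv2.convertScaleAbs(s,alpha=1.5,beta=20)
cv2.imwrite("pics/after_nut.png",np.hstack([crop(t,110,120,130,120,3),crop(s2,170,130,133,120,3)]))
E
python3 n3.py
```

```text
t12.3 [400.9 -20.4 329.9] [ 3.14 -0.    0.7 ] F [ 0.2 -0.3  0.3] T [-0.01 -0.04  0.03] op 0.60 gf 0.0
```

View pics/after_nut.png

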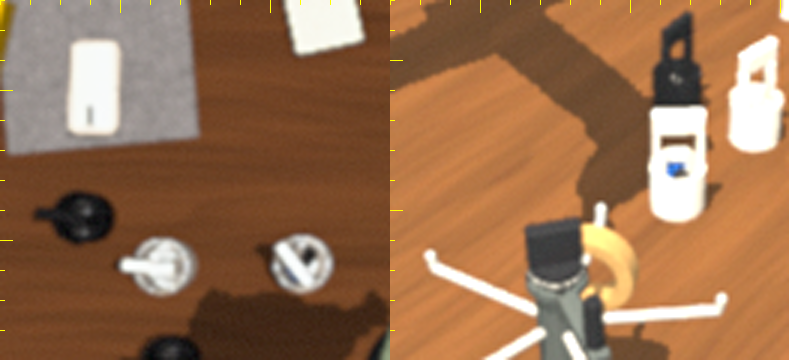

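The nut has turned, with its broad face now towards the camera, and both caddies are unmoved. Hook a already points over the lug, so the near caddy goes there.

```bash
cat >> h.py <<'E'
def pick(c,yaw_c,psi=None):
    psi=yaw_c+pi/2 if psi is None else psi
    bot.move_ptp([*c,230],[pi,0,psi]);bot.grip(0.6)
    hit=bot.movel([*c,102],max_speed=150,threshold=12);st("down hit=%s"%hit)
    if hit: return False
    bot.grip(0.0,40);st("grip")
    bot.movel([*c,330],max_speed=200);st("lifted"); return 0.05<bot.get_state()["opening"]<0.25
def hang(th,psi):
    d=np.array([np.cos(th),np.sin(th)]);z=RT+26
    bot.move_ptp([*(AX+230*d),330],[pi,0,psi]);bot.movel([*(AX+230*d),z],max_speed=200);st("pre")
    if bot.movel([*(AX+82*d),z],max_speed=90,threshold=10): st("HIT in");return
    st("in");hit=bot.movel([*(AX+82*d),RT-6],max_speed=30,threshold=2.0);st("down hit=%s"%hit)
    bot.dwell(0.3);bot.grip(0.32);bot.dwell(0.3);st("rel")
    p=bot.get_state()["tcp_pos"];bot.movel([p[0],p[1],330],max_speed=120)
E
cat > p1.py <<'E'
from h import *
ok=pick((478,154),-0.844);print(ok)
if ok: hang(np.deg2rad(187.2),np.deg2rad(97.2))
s=imaging.capture("scene");cv2.imwrite("scene_raw.png",s);cv2.imwrite("pics/h1.png",crop(s,150,130,150,180,3))
E
python3 p1.py
```

```text
down hit=False t14.5 [478.7 154.  102.8] [ 3.14 -0.    0.73] F [ 0.2 -0.2 -0.3] T [ 0.05  0.03 -0.01] op 0.60 gf 0.0
grip t14.9 [478.7 154.1 102.7] [ 3.14 -0.    0.73] F [ 0.1 -0.3  4.5] T [-0.01  0.05  0.02] op 0.13 gf 39.7
lifted t16.2 [477.3 153.9 328.8] [-3.14  0.    0.73] F [ 0.6 -0.2 -1.4] T [-0.01 -0.01 -0.01] op 0.13 gf 38.9
True
pre t18.6 [ 386.5 -212.   194.8] [3.14 0.   1.7 ] F [-0.2  0.3 -1.3] T [ 0.01 -0.07 -0.03] op 0.13 gf 38.9
in t20.4 [ 532.2 -193.4  194.1] [-3.14 -0.    1.7 ] F [-0.6  0.3 -1. ] T [ 0.09  0.03 -0.  ] op 0.13 gf 38.9
down hit=True t21.1 [ 531.6 -192.9  175.5] [-3.14 -0.    1.7 ] F [-1.3 -0.4 -1. ] T [0.02 0.15 0.01] op 0.13 gf 39.3
rel t21.9 [ 532.1 -193.   176.2] [-3.14 -0.    1.7 ] F [ 0.3 -0.4  0.8] T [-0.05  0.01 -0.01] op 0.32 gf 0.0
```

View pics/h1.png

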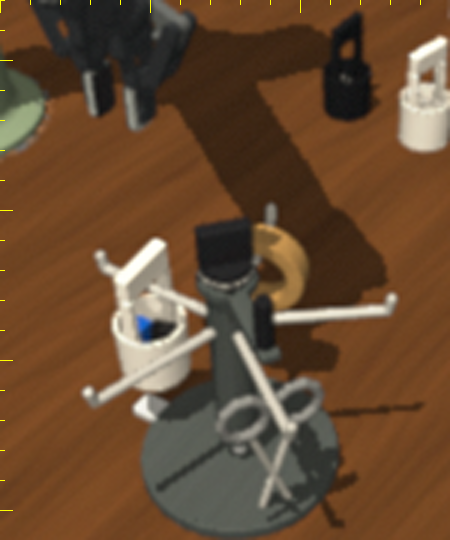

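Caddy is hung on hook a. Now drag the crank clockwise about 74° to bring hook b over the lug.

```bash
cat >> h.py <<'E'
def crank(a0,a1,n,off=180):
    f=lambda a,z:[AX[0]+80*np.cos(np.deg2rad(a)),AX[1]+80*np.sin(np.deg2rad(a)),z]
    o=lambda a:[pi,0,np.deg2rad((a+off+180)%360-180)]
    bot.grip(0.6);bot.move_ptp(f(a0,330),o(a0));hit=bot.movel(f(a0,227),max_speed=120,threshold=12);st("pin down %s"%hit)
    if hit: return
    bot.grip(0.0,30);st("pin grip")
    for a in np.linspace(a0,a1,n+1)[1:]:
        bot.movel(f(a,227),o(a),max_speed=60)
        print(round(a,1),bot.get_state()["contact_force"].round(1))
    bot.dwell(0.5);st("turned");bot.grip(0.5);p=bot.get_state()["tcp_pos"];bot.movel([p[0],p[1],330],max_speed=150)
E
cat > c1.py <<'E'
from h import *
crank(331.2,256.8,8)
bot.move_ptp([400,0,330],[pi,0,1.5])
for n in("top","scene"):cv2.imwrite(n+"_raw.png",imaging.capture(n))
t=cv2.imread("top_raw.png");s=cv2.imread("scene_raw.png")
cv2.imwrite("pics/c1.png",np.hstack([crop(t,120,120,250,125,2)[:,:500],crop(s,170,130,100,125,2)]) if 0 else np.hstack([crop(t,140,120,130,180,3),crop(t,270,120,115,180,3)])[:390])
cv2.imwrite("pics/c1s.png",crop(s,150,130,200,180,3))
E
python3 c1.py
```

```text
pin down False t25.6 [ 684.5 -221.8  228.3] [3.14 0.   2.64] F [ 0.6 -0.4  0.9] T [-0.03  0.    0.01] op 0.60 gf 0.0
pin grip t26.1 [ 684.5 -221.6  227.8] [3.14 0.   2.64] F [-0.4  1.1  3.8] T [ 0.11  0.06 -0.06] op 0.16 gf 29.4
321.9 [ 0.3 -0.2  5.2]
312.6 [-1.5 -0.1  6.3]
303.3 [-1.1 -0.5  5.8]
294.0 [-2.6 -0.3  5.7]
284.7 [-0.4 -1.2  6.2]
275.4 [-1.9 -1.3  5.8]
266.1 [-2.3 -0.7  5.9]
256.8 [-2.8 -1.1  6.2]
turned t29.5 [ 595.8 -261.5  227.8] [3.14 0.   1.34] F [-2.8 -1.3  6.2] T [-0.29  0.52  0.12] op 0.17 gf 29.8
```

View pics/c1.png

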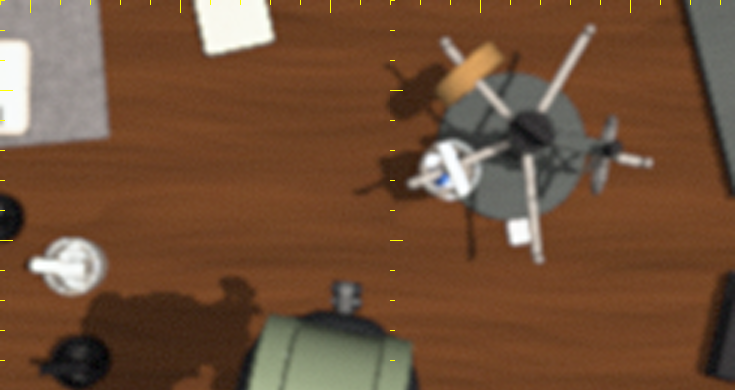

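View pics/c1s.png

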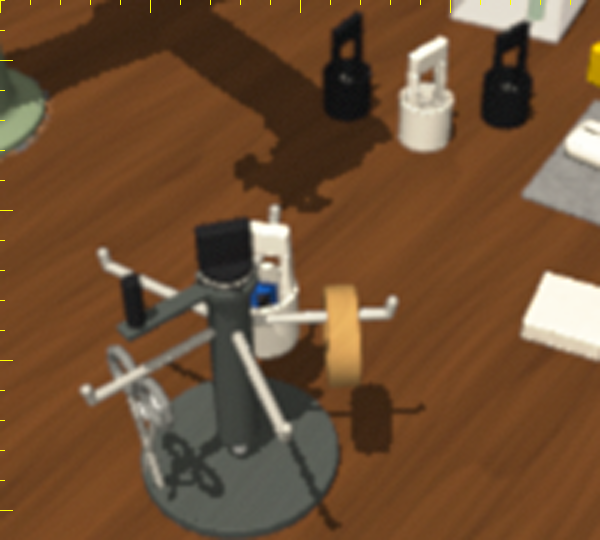

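Hook b is over the lug (tip at top px (320,206)) and the first caddy still hangs. The remaining white caddy, between the two black ones, is unmoved at top px (164,209). Picking it.

```bash
cat > p2.py <<'E'
from h import *
c=atz("top",(164.3,208.7),56);tip=atz("top",(320,206),176);print(c,tip,np.degrees(np.arctan2(*(tip-AX)[::-1])))
ok=pick(((475+c[0])/2,(312+c[1])/2),-0.04);print(ok)
if ok: hang(np.deg2rad(185.8),np.deg2rad(95.8))
p=bot.get_state()["tcp_pos"];bot.move_ptp([400,0,330],[pi,0,1.5])
for n in("top","scene"):cv2.imwrite(n+"_raw.png",imaging.capture(n))
t=cv2.imread("top_raw.png");s=cv2.imread("scene_raw.png")
cv2.imwrite("pics/h2.png",np.hstack([crop(t,265,120,130,130,3),crop(s,150,180,130,130,3)]))
E
python3 p2.py
```

```text
[473.56275402 306.38306047] [ 488.20987997 -196.92628632] -173.68248299942562
down hit=False t34.6 [474.9 309.5 102.9] [ 3.14 -0.    1.53] F [0.9 0.1 0.1] T [ 0.04 -0.01 -0.  ] op 0.60 gf 0.0
grip t35.0 [474.6 309.2 102.7] [ 3.14 -0.    1.53] F [-0.2 -1.5  5.3] T [-0.22  0.19 -0.03] op 0.13 gf 42.7
lifted t36.3 [473.7 308.9 328.7] [-3.14  0.    1.53] F [-0.1  0.1 -1.6] T [0.03 0.05 0.01] op 0.13 gf 41.8
True
pre t39.0 [ 385.9 -206.4  194.8] [3.14 0.   1.67] F [-0.1  1.1 -1. ] T [-0.01 -0.04 -0.  ] op 0.13 gf 41.8
in t40.8 [ 532.  -191.4  194.1] [-3.14  0.    1.67] F [-0.5 -0.4 -2.1] T [-0.03  0.    0.01] op 0.13 gf 41.8
down hit=True t41.5 [ 531.3 -190.8  175.4] [-3.14 -0.    1.67] F [-0.1 -0.6 -2. ] T [-0.01  0.04 -0.03] op 0.13 gf 41.7
rel t42.4 [ 531.7 -191.   176. ] [-3.14 -0.    1.67] F [-0.7 -0.1  0.8] T [-0.05  0.04  0.01] op 0.32 gf 0.0
```

View pics/h2.png

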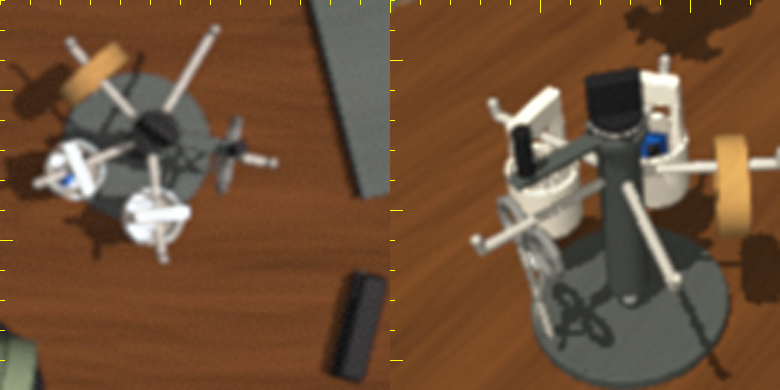

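```bash
python3 - <<'E'
from h import *
bot.move_ptp([560,-60,400],[pi,0,2.0])
t=imaging.capture("top");s=imaging.capture("scene")
cv2.imwrite("pics/all.png",np.vstack([cv2.resize(t,(400,300)),cv2.resize(s,(400,300))]))
E
```

```text
(no output)
```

View pics/all.png

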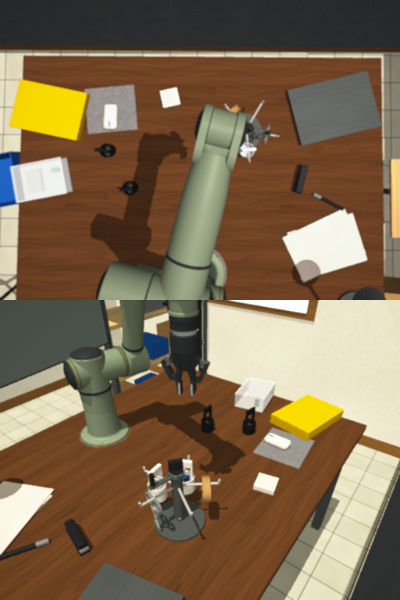

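No other white caddy remains, only the two black look-alikes. Tightening the clamp.

```bash
cat > n4.py <<'E'
from h import *
Y=PSI+pi-2.3
bot.grip(0.6);bot.move_ptp([*AX,340],[pi,0,Y])
hit=bot.movel([*AX,239],max_speed=120,threshold=12);st("down %s"%hit)
if not hit:
    bot.grip(0.0,40);st("grip");q=np.array(bot.get_state()["qpos"]);print(q[5])
    for a in [.23*i for i in range(1,11)]+[2.34]:
        r=q.copy();r[5]-=a;bot.move_j(r);s=bot.get_state();print(round(a,2),"Tz",s["wrist_torque"].round(2),s["qpos"][5].round(3))
    st();bot.grip(0.6);p=bot.get_state()["tcp_pos"];bot.movel([p[0],p[1],340],max_speed=150)
    bot.move_ptp([400,0,380],[pi,0,2.0])
    t=imaging.capture("top");s=imaging.capture("scene");s2=cv2.convertScaleAbs(s,alpha=1.4,beta=15)
    cv2.imwrite("pics/fin.png",np.hstack([crop(t,265,120,130,130,3),crop(s2,150,180,130,130,3)]))
E
python3 n4.py
```

```text
down False t47.9 [ 614.5 -183.1  240. ] [ 3.14 -0.    0.9 ] F [ 0.3  0.1 -0.4] T [ 0.02  0.01 -0.06] op 0.60 gf 0.0
grip t48.3 [ 613.4 -182.4  239.9] [-3.14 -0.    0.9 ] F [-3.2  2.2  5.6] T [0.51 0.85 0.34] op 0.16 gf 39.5
1.834300338539241
0.23 Tz [ 0.16 -0.04  0.21] 1.607
0.46 Tz [ 0.23 -0.26  0.22] 1.379
0.69 Tz [ 0.13 -0.41  0.23] 1.149
0.92 Tz [ 0.14 -0.72  0.2 ] 0.92
1.15 Tz [ 0.19 -1.    0.17] 0.69
1.38 Tz [ 0.22 -1.26  0.13] 0.459
1.61 Tz [ 0.21 -1.26  0.18] 0.229
1.84 Tz [ 0.24 -1.33  0.18] -0.001
2.07 Tz [ 0.24 -1.29  0.14] -0.231
2.3 Tz [ 0.26 -1.23  0.08] -0.461
2.34 Tz [ 0.28 -1.18 -0.15] -0.5
 t51.9 [ 613.3 -182.   238.5] [ 3.14 -0.   -3.05] F [  6.7   1.6 -15.9] T [ 0.28 -1.18 -0.15] op 0.15 gf 39.1
```

View pics/fin.png

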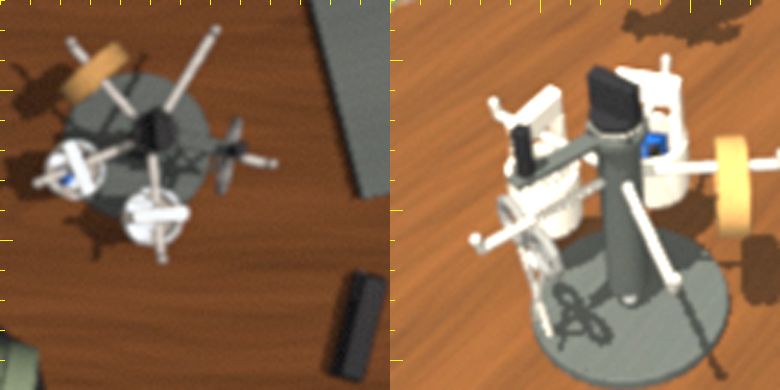

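The nut bar is back at its first orientation, the torque reversed at the stop, and both caddies hang upright. Handing in.

```bash
python3 -c "
from h import *
bot.dwell(0.5);print(bot.sign_off());st()"
```

```text
the job is handed in; nothing more can be done
None
the job is handed in; nothing more can be done
```

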